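# Step the counter display down by height

## Task

Set out the counter display: stand the pocket card game, the travel game box, the paint pot and the die on the four round marks of the wooden display rail, one centred on each mark, in order of height, with the tallest on the mark beside the turned wooden post and the shortest at the other end. Keep them all the way up they stand now, and leave the sand timer standing where it is.

Things in the scene. Friction and masses are not known exactly. Their poses are not given: they have to be found in the camera images.
- pocket_pack: thin upright game box, dark, 74 mm long, 19 mm thick, 98 mm tall, 0.09 kg; the tallest. Origin: centre of its underside; z up; its long side lies 0.06 rad clockwise (seen from above) of its x axis; grasp across the 19 mm thickness
- travel_game: upright blue game box, 110 mm long, 38 mm thick, 68 mm tall, 0.2 kg; second in height. Origin: centre of its underside; z up; its long side lies 0.21 rad anticlockwise (seen from above) of its x axis; grasp across the 38 mm thickness
- paint_pot: round hobby paint pot with a pale cap, 30 mm across, 46 mm tall, straight-sided, 0.045 kg; third in height. Origin: centre of its underside; z up
- die: six-sided die, 19 mm cube, 0.015 kg; the shortest. Origin: centre of its underside; z up; its faces are turned 0.35 rad anticlockwise (seen from above) of its x and y axes
- mark_1: flat dark-wood disc, 40 mm across, the leftmost (+y end) of four alike in a straight row 95 mm apart, inlaid flush (fixed) in the pale wooden display rail: a board 490 mm long, roughly along world y, 110 mm deep, top at z = 0.012. Origin: the disc's centre, on the rail's top; y axis along the rail, to the robot's left
- mark_2: flat dark-wood disc, 40 mm across, second from the left of four alike in a straight row 95 mm apart, inlaid flush (fixed) in the pale wooden display rail: a board 490 mm long, roughly along world y, 110 mm deep, top at z = 0.012. Origin: the disc's centre, on the rail's top; y axis along the rail, to the robot's left
- mark_3: flat dark-wood disc, 40 mm across, third from the left of four alike in a straight row 95 mm apart, inlaid flush (fixed) in the pale wooden display rail: a board 490 mm long, roughly along world y, 110 mm deep, top at z = 0.012. Origin: the disc's centre, on the rail's top; y axis along the rail, to the robot's left
- mark_4: flat dark-wood disc, 40 mm across, the rightmost (-y end) of four alike in a straight row 95 mm apart, inlaid flush (fixed) in the pale wooden display rail: a board 490 mm long, roughly along world y, 110 mm deep, top at z = 0.012. Origin: the disc's centre, on the rail's top; y axis along the rail, to the robot's left
- post: turned dark-wood post, foot 40 mm across, 52 mm tall above the rail, with a knob at the top; fixed at one end of the rail, 80 mm beyond the end mark (either mark_1 or mark_4, it differs from start to start); the other end has only a low bar, 8 mm high. Origin: centre of its foot, on the rail's top
- sand_timer: sand timer, 36 mm across, 85 mm tall, dark wooden ends and glass between three thin rods, standing loose behind the right part of the rail; a bystander, to be left standing. Origin: centre of its underside; z up. (Fixed near it all: a 0.7 m tall counter spinner, 190 mm radius, axis at x 0.52, y 0.50, left of the work; a cash drawer 92 mm high behind the rail)
There are look-alikes about, which are no part of the job. What is shaped like the paint_pot but green is not meant.

How it is judged:
By the outcome, as a careful person would: the job done as asked, in the order asked, and still so for the second after the job is handed in, with the robot touching nothing.
It also fails if it takes over 115 s, if anything falls off the work surface, if the arm or the gripper's body presses on something with over 40 N, if the wrist force passes 120 N, or if a joint passes its speed limit or range.

## Robot

A 7-joint arm with a two-finger parallel gripper is mounted at the origin on a cart in front of the work surface, level with it; the furniture and walls round the work are solid. World frame = base frame: x ahead of the robot, y to its left, z up, the work surface at z = 0. Lengths are in m, angles in rad, forces in N, time in s.
With the tool pointing down it reaches from about 0.425 to 0.825 m from the base axis. Payload 3.6 kg.
Tool frame: the origin (TCP) lies midway between the tips of the shut fingers; the grasp point (between the pads) lies 19 mm behind it (env.pinch_z is the distance from the TCP to the grasp point, in m); z points along the fingers, y is the line along which they close (so a half turn about z gives the same grasp; the last joint's range is limited). The gripper opens to 93 mm and grips with 3 to 60 N. Pads are 15 mm wide; open, the fingers measure 128 mm over their backs; the gripper's body (75 mm by 188 mm) begins 65 mm behind the grasp point.
Start: joints at [-0.026, 0.615, -0.013, 1.423, 0.008, 1.103, -0.04], TCP at [0.65, 0, 0.219] pointing down, gripper open.
Joint ranges: [-3.12, 3.12], [-0.3, 2.06], [-1.34, 1.32], [0.26, 2.42], [-1.36, 4.5], [0.01, 1.98], [-2.84, 2.84]. Speed limits (rad/s): [2.79, 2.79, 3.14, 3.14, 3.14, 3.14, 3.14].

## Interface

Orientations are given as a rotation vector (axis times angle).
In Python, from workcell import env, vision, order gives the robot as it stands. The module is installed in compiled form; this text tells all that it offers.
- The arm moves only by the tool carry_out, never from a script. Its arguments are lists of equal length, an entry for each row: "delta_rot": the turn, a rotation vector about the tool's x, y, z in units of 6 degrees (1.0 is 6 degrees), a list of three; "dp": the shift along the tool's x, y, z in units of 30 mm (1.0 is 30 mm), a list of three; "fingers": the opening, from -1 (shut) to 1 (fully open). A call has 1 to 12 rows; each row shifts and turns the commanded pose from where the row before left it, along the tool's axes as they then stand; what a row does not reach is not made up. A row lasts 1/12 s, in which the tool goes at most 41.7 mm and 7.16 degrees, less where a joint would pass 70% of its speed; a pose out of reach is approached as far as the arm can. A call is refused whole if a number of a shift passes 1 or a number of a turn 1, either way. A call with a gripper value outside its range is refused whole. The fingers move at their own pace and stop on an object; the grip force is fixed at half the most. Time passes only in rows, so rows that do not move let the fingers close. It gives the time, the measured TCP pose, the force, the opening and the grip force at its end, in the units of the state.
- env.read_state(): the state, without advancing time (a new reading comes with each control period).
- vision.get_image(name): name is "scene" or "side" or "wrist"; returns a dict with "frame" (480x640x3 uint8, red, green, blue), "z_map" (480x640 float32, m along the optical axis (not along the pixel's ray), 0 where there is no reading), "mtx" (3x3 intrinsics, pixels), "k1" (the pictures are not rectified: a ray, as slopes to the right and down, at radius r is drawn at 1 + k1 r^2 times it, then the intrinsics apply), "rvec" (rotation vector, rad) and "tvec" (3), from world to camera coordinates, as OpenCV has them. Camera axes: x right, y down, z forward; pixel columns grow to the right and rows downward; lengths in m; the calibration is good to about 2 mm. A picture is of the moment at which its call begins.
- order.finish_job(): hands the job in; it is judged then, once.
The state is a dict: "time_s": time; "joint_pos": joint angles; "dq": joint speeds; "effort": joint torques, N m; "ee_pos": TCP position; "tool_rot": TCP orientation; "wrist_force": force on the tool from outside, world axes, zero at the start; "ft_torque": the same for the moment, N m; "opening": finger opening in m; "gripper_force": force on a finger pad.
Only numpy, scipy, OpenCV 4.12 (cv2) and the standard library are available. Lean on these libraries where they do the work, as an engineer would, in place of code of your own. Each camera call takes 0.05 s, during which the arm holds its last target. There are 200 camera calls.

## Working session

There is one attempt and no reset: what is moved stays moved. The work goes in short steps, Python scripts to look and compute and a tool call to move; the robot and the scene stay as the last step left them, time stands still between calls to the robot, and variables do not carry over. Pictures are saved under pics/ and viewed, at most 14 in all, crops included, and the job is handed in when it is done.

Besides the shell and the picture viewer there is one more tool, called after "Emit:" as name(argument=value, ...) on one line, values as JSON. carry_out: Moves the arm, as the interface text tells. Its arguments: {"type":"object","properties":{"delta_rot":{"type":"array","items":{"type":"array","items":{"type":"number"}}},"dp":{"type":"array","items":{"type":"array","items":{"type":"number"}}},"fingers":{"type":"array","items":{"type":"number"}}},"required":["delta_rot","dp","fingers"]}

```bash
mkdir -p pics; cat > h.py <<'E'
import numpy as np, cv2
from workcell import env, vision, order
def grab(n, name=None):
    im=vision.get_image(n)
    if name: cv2.imwrite('pics/'+name, im['frame'][:,:,::-1])
    np.savez('last_%s.npz'%n, **{k:np.asarray(v) for k,v in im.items()})
    return im
def load(n): return dict(np.load('last_%s.npz'%n))
def pts(im, uv, z=None):
    """pixels -> world; z: plane height, None: depth map"""
    uv=np.atleast_2d(np.asarray(uv,float)); K=im['mtx']; k1=float(im['k1'])
    s=np.c_[(uv[:,0]-K[0,2])/K[0,0],(uv[:,1]-K[1,2])/K[1,1]]
    u=s.copy()
    for _ in range(20): u=s/(1+k1*(u**2).sum(1,keepdims=True))
    d=np.c_[u,np.ones(len(u))]
    R=cv2.Rodrigues(np.asarray(im['rvec'],float).reshape(3))[0]; t=np.asarray(im['tvec'],float).reshape(3)
    C=-R.T@t
    if z is None:
        zz=im['z_map'][uv[:,1].round().astype(int),uv[:,0].round().astype(int)]
        return C+(d*zz[:,None])@R
    w=d@R
    return C+w*((z-C[2])/w[:,2])[:,None]
E
python3 - <<'E'
from h import *
for n in ['scene','side','wrist']:
    im=grab(n,n+'0.png')
    R=cv2.Rodrigues(im['rvec'].reshape(3))[0]; print(n,-R.T@im['tvec'].reshape(3),R[2],im['mtx'][0,0],im['k1'])
print(env.read_state(), env.pinch_z)
E
```

```text
scene [0.76795125 0.59796998 0.93491483] [-0.17015848 -0.51911164 -0.83759727] 555.3190464537993 -0.17421376584229278
side [ 0.46316651 -0.70757688  0.8422513 ] [ 0.12682359  0.68051816 -0.72167223] 600.2143363525543 -0.057924383151121465
wrist [0.64903427 0.07017471 0.38348226] [-0.00289752 -0.25117053 -0.96793851] 345.16820959972216 -0.05548322283776439
{'time_s': 0.15, 'joint_pos': array([-0.02650516,  0.61568781, -0.01258313,  1.42452205,  0.0081043 ,
        1.10340685, -0.04040852]), 'dq': array([ 0.00101127, -0.00290272, -0.00059656, -0.00490885, -0.00044042,
       -0.00095467, -0.00140531]), 'effort': array([ 1.13936116e-03, -4.59350109e+01,  2.09416850e-01, -1.65943640e+01,
       -6.11101720e-02,  1.81601685e-02,  1.63591380e-04]), 'ee_pos': array([ 6.49393472e-01, -1.49713033e-06,  2.17756305e-01]), 'tool_rot': array([-2.22043553, -2.22051373,  0.00223609]), 'wrist_force': array([-0.48418634, -0.16877207, -0.77097492]), 'ft_torque': array([-0.01381756,  0.02990281,  0.02229687]), 'gripper_force': 0.0, 'opening': 0.09283866372309815} 0.0188
```

View pics/scene0.png

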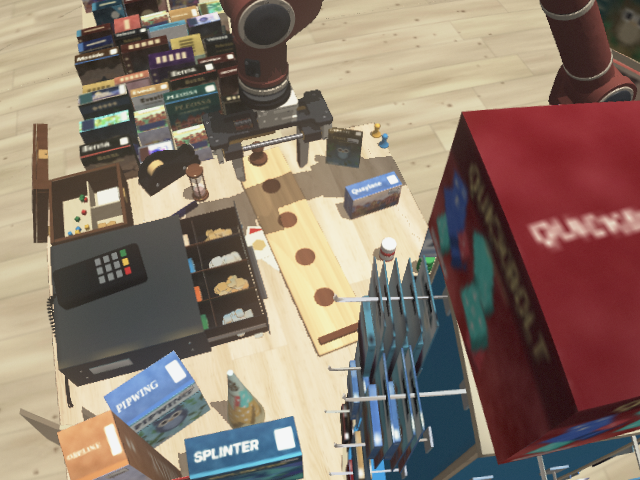

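View pics/side0.png

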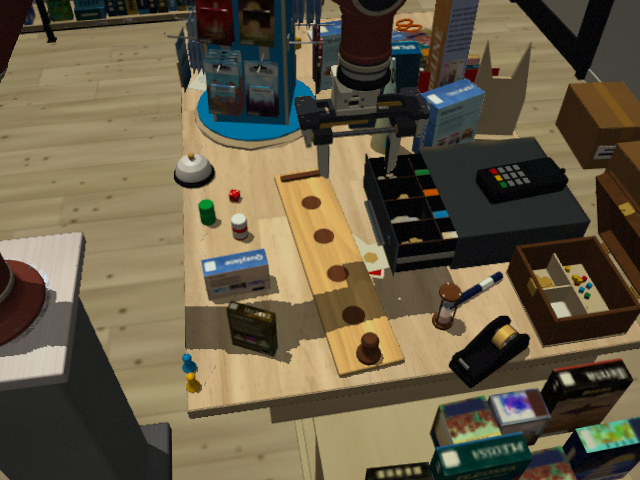

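View pics/wrist0.png

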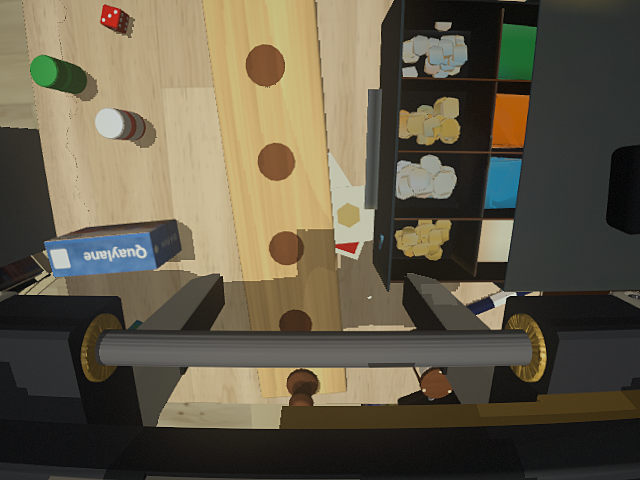

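Looking at the views:
- **Side:** the marks are at (311,202), (323,236), (337,273) and (353,315). The post is at (369,350), so it stands beside mark_4.
- **Objects (side):** the dark pack is at (252,328), the blue game at (236,275) and the red die at (234,195).
- **Pot candidates (side):** white-capped at (239,227) and green at (206,212). The white-capped one fits "pale cap, not green".

Assignment: pack→m4, travel→m3, pot→m2, die→m1.

```bash
python3 - <<'E'
from h import *
seeds={'side':{'pack':(252,328),'travel':(236,275),'pot':(239,227),'green':(206,212),'die':(234,195),'post':(369,350),'timer':(445,305)},
 'scene':{'pack':(344,147),'travel':(372,193),'pot':(388,247),'timer':(197,182)},'wrist':{'travel':(110,250),'pot':(120,124),'die':(115,18),'green':(58,75)}}
# heights via depth: everything above the surface around each seed
for n in seeds:
    im=load(n); vv,uu=np.mgrid[0:480,0:640]; uv=np.c_[uu.ravel(),vv.ravel()]
    P=pts(im,uv).reshape(480,640,3); z=im['z_map']
    m=((z>0)&(P[...,2]>0.008)&(P[...,2]<0.125)&(P[...,0]>.35)&(P[...,0]<.85)&(abs(P[...,1])<.33))
    base=0.02
    nl,lab=cv2.connectedComponents((m&(P[...,2]>(0.008))).astype(np.uint8),connectivity=4)
    nl2,lab2=cv2.connectedComponents((m&(P[...,2]>(0.02))).astype(np.uint8),connectivity=4)
    for k,(u,v) in seeds[n].items():
        L=lab if k in('die',) else lab2
        l=L[v,u]
        if l==0: print(n,k,'none',P[v,u]); continue
        Q=P[L==l]; zt=np.percentile(Q[:,2],97); T=Q[Q[:,2]>zt-0.004]
        r=cv2.minAreaRect((T[:,:2]*1000).astype(np.float32)); ra=cv2.minAreaRect((Q[:,:2]*1000).astype(np.float32))
        print(n,k,len(Q),'zt%.3f'%zt,'top c',np.round(r[0],1),np.round(r[1],1),'ang%.1f'%r[2],'| all',np.round(ra[0],1),np.round(ra[1],1),'%.1f'%ra[2])
def marks(n,lo):
    im=load(n); f=cv2.cvtColor(im['frame'],cv2.COLOR_RGB2HSV)
    for u,v in lo:
        g=cv2.cvtColor(im['frame'],cv2.COLOR_RGB2GRAY)
        w=22; x0,y0=max(u-w,0),max(v-w,0); c=g[y0:v+w,x0:u+w]
        _,b=cv2.threshold(c,0,255,cv2.THRESH_BINARY_INV+cv2.THRESH_OTSU)
        cs,_=cv2.findContours(b,cv2.RETR_EXTERNAL,cv2.CHAIN_APPROX_NONE); c=max(cs,key=cv2.contourArea)[:,0]+[x0,y0]
        p=pts(im,c,0.012); (cx,cy),r=cv2.minEnclosingCircle((p[:,:2]*1000).astype(np.float32)); print(n,(u,v),'mark',round(cx,1),round(cy,1),'r',round(r,1))
marks('side',[(311,202),(323,236),(337,273),(353,315)])
marks('scene',[(324,297),(305,257),(287,219),(271,186)])
marks('wrist',[(265,65),(276,161),(286,247)])
E
```

```text
side pack 1755 zt0.099 top c [ 458.5 -157. ] [21.1 74.5] ang61.4 | all [ 458.2 -157.7] [22.5 74.9] 60.2
side travel 2131 zt0.069 top c [440.8 -28.3] [107.9  43.3] ang5.3 | all [441.2 -29. ] [108.7  43.3] 4.2
side pot 266 zt0.046 top c [454.7  96.1] [28.2 26.9] ang19.3 | all [454.7  95.4] [30.2 29.9] 29.8
side green 247 zt0.046 top c [397.5 145.1] [27.5 26.9] ang88.9 | all [397.1 143.7] [29.  28.9] 15.3
side die 90 zt0.019 top c [451.7 198.7] [20.  17.7] ang81.0 | all [451.1 199.3] [22.9 20. ] 73.4
side post 516 zt0.063 top c [ 634.8 -211.4] [21.7 23.2] ang78.4 | all [ 635.4 -213.6] [29.5 36.6] 76.7
side timer 637 zt0.086 top c [ 777.5 -161. ] [35.5 35.4] ang34.7 | all [ 777.2 -161.2] [36.3 35.5] 34.7
scene pack 1077 zt0.098 top c [ 457.  -154.1] [23.7 71.4] ang61.6 | all [ 458.3 -153.7] [25.5 74.4] 61.9
scene travel 1541 zt0.069 top c [440.1 -24.3] [112.   40.5] ang4.3 | all [439.3 -24.5] [112.9  42.5] 5.4
scene pot 258 zt0.048 top c [453.8  99.6] [27.5 27.6] ang1.5 | all [454.8 100.5] [30.8 28.2] 44.3
scene timer 1148 zt0.084 top c [ 776.5 -158.4] [34.9 34.6] ang40.4 | all [ 805.2 -
[... 175 characters left out ...]
8.3 28.7] ang71.0 | all [453.8  98.5] [29.  29.8] 39.0
wrist die 513 zt0.021 top c [450.  201.6] [19.4 19.5] ang70.2 | all [449.8 201.7] [19.9 20.5] 69.6
wrist green 1268 zt0.047 top c [394.2 148. ] [28.9 28.8] ang59.4 | all [394.7 147.8] [29.5 29.6] 57.6
side (311, 202) mark 602.0 151.7 r 19.6
side (323, 236) mark 610.7 57.0 r 19.6
side (337, 273) mark 618.7 -47.6 r 52.5
side (353, 315) mark 630.1 -123.5 r 54.3
scene (324, 297) mark 596.3 158.3 r 24.5
scene (305, 257) mark 610.0 61.2 r 19.4
scene (287, 219) mark 617.9 -44.5 r 64.0
scene (271, 186) mark 631.1 -118.2 r 63.2
wrist (265, 65) mark 599.9 154.2 r 20.1
wrist (276, 161) mark 608.8 59.8 r 19.8
wrist (286, 247) mark 624.9 -36.6 r 27.0
```

Measurements:

| Item | x, y (mm) | Notes |
|---|---|---|
| Pack | 458, -155.5 | thickness axis at 61.5° |
| Travel game | 440, -26.5 | thickness axis at 95° |
| Pot | 454, 98 | |
| Die | 450.5, 200.5 | faces at 70° |
| m1 | 600.5, 155 | |
| m2 | 609.5, 59.5 | |
| m3 | 618.5, -35 | |
| m4 | 627.5, -129.7 | post found at 635, -211, as predicted |

The marks' 95 mm spacing, the object heights and the object sizes all check out. Next I confirm the pot in an enlarged crop and turn for the pack.

```bash
cat >> h.py <<'E'
from scipy.spatial.transform import Rotation as Ro
def go(x,y,z,phi):
    """remaining turn (units) and, after it, shift (units, tool axes) to TCP x,y,z mm at finger-line angle phi deg"""
    s=env.read_state(); a=np.radians(phi); c,q=np.cos(a),np.sin(a)
    Rt=np.array([[-q,c,0],[c,q,0],[0,0,-1.]]); Rc=Ro.from_rotvec(s['tool_rot']).as_matrix()
    d=np.array([x,y,z])/1000-s['ee_pos']
    print('t%.2f'%s['time_s'],'tcp',np.round(s['ee_pos']*1000,1),'open%.1f grip%.1f'%(s['opening']*1000,s['gripper_force']),'F',np.round(s['wrist_force'],1),'j',np.round(s['joint_pos'],2))
    print(' turn',np.round(Ro.from_matrix(Rc.T@Rt).as_rotvec()/np.radians(6),2),'shift',np.round(Rt.T@d/0.03,2))
E
python3 - <<'E'
from h import *
im=load('wrist'); cv2.imwrite('pics/crop.png',cv2.resize(im['frame'][0:170,0:220,::-1],None,fx=3,fy=3,interpolation=cv2.INTER_CUBIC))
go(458,-155.5,160,61.5)
E
```

```text
t0.15 tcp [649.4  -0.  217.8] open92.8 grip0.0 F [-0.5 -0.2 -0.8] j [-0.03  0.62 -0.01  1.42  0.01  1.1  -0.04]
 turn [-2.000e-02 -1.000e-02 -1.025e+01] shift [ 3.13 -7.6   1.93]
```

View pics/crop.png

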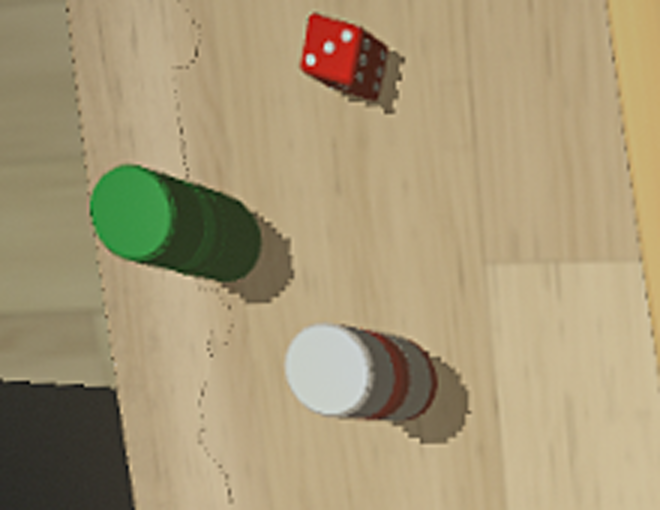

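Emit:
carry_out(delta_rot=[[0,0,-0.93],[0,0,-0.93],[0,0,-0.93],[0,0,-0.93],[0,0,-0.93],[0,0,-0.93],[0,0,-0.93],[0,0,-0.93],[0,0,-0.93],[0,0,-0.93],[0,0,-0.93],[0,0,0]], dp=[[0,0,0],[0,0,0],[0,0,0],[0,0,0],[0,0,0],[0,0,0],[0,0,0],[0,0,0],[0,0,0],[0,0,0],[0,0,0],[0,0,0]], fingers=[1,1,1,1,1,1,1,1,1,1,1,1])

```text
time_s: 1.15
ee_pos: [0.6497, -0.0004, 0.2181]
tool_rot: [-0.774, -3.043, 0.0]
wrist_force: [0.1, 0.0, 0.1]
opening: 0.0927
gripper_force: 0.0
```

```bash
python3 -c "
from h import *
go(458,-155.5,180,61.5)"
```

```text
t1.15 tcp [ 6.497e+02 -4.000e-01  2.181e+02] open92.7 grip0.0 F [0.1 0.  0.1] j [ 0.13  0.63 -0.3   1.42  0.19  1.12  0.88]
 turn [-0.   -0.01 -0.01] shift [ 3.15 -7.59  1.27]
```

The crop shows the white-capped pot at (330,370), full-frame (110,123), with the green decoy beside it and the red die above. The white-capped one is the right pot.

Emit:
carry_out(delta_rot=[[0,0,0],[0,0,0],[0,0,0],[0,0,0],[0,0,0],[0,0,0],[0,0,0],[0,0,0],[0,0,0],[0,0,0],[0,0,0]], dp=[[0.35,-0.84,0.14],[0.35,-0.84,0.14],[0.35,-0.84,0.14],[0.35,-0.84,0.14],[0.35,-0.84,0.14],[0.35,-0.84,0.14],[0.35,-0.84,0.14],[0.35,-0.84,0.14],[0.35,-0.84,0.14],[0,0,0],[0,0,0]], fingers=[1,1,1,1,1,1,1,1,1,1,1])

```text
time_s: 2.07
ee_pos: [0.4573, -0.155, 0.1808]
tool_rot: [-0.785, -3.041, 0.001]
wrist_force: [0.6, -0.2, -0.1]
opening: 0.093
gripper_force: 0.0
```

```bash
python3 -c "
from h import *
im=grab('wrist','wrist1.png')
go(458,-155.5,60,61.5)
vv,uu=np.mgrid[0:480,0:640]; P=pts(im,np.c_[uu.ravel(),vv.ravel()]); 
T=P[(abs(P[:,2]-.098)<.006)&(abs(P[:,0]-.458)<.07)&(abs(P[:,1]+.155)<.07)]
print(len(T), cv2.minAreaRect((T[:,:2]*1000).astype(np.float32)) if len(T)>5 else '')
"
```

```text
t2.12 tcp [ 458.7 -153.8  181.1] open93.3 grip0.0 F [0.5 1.  0.2] j [ 0.5   0.42 -0.31  1.93  0.17  0.81  1.17]
 turn [ 0.01  0.01 -0.04] shift [-0.01 -0.06  4.04]
2417 ((456.3586730957031, -155.51882934570312), (18.97047996520996, 74.15753173828125), 61.94114685058594)
```

Emit:
carry_out(delta_rot=[[0,0,0],[0,0,0],[0,0,0],[0,0,0],[0,0,0],[0,0,0],[0,0,0],[0,0,0],[0,0,0],[0,0,0],[0,0,0],[0,0,0]], dp=[[0.02,-0.06,0.8],[0,0,0.8],[0,0,0.8],[0,0,0.8],[0,0,0.8],[0,0,0],[0,0,0],[0,0,0],[0,0,0],[0,0,0],[0,0,0],[0,0,0]], fingers=[1,1,1,1,1,1,-1,-1,-1,-1,-1,-1])

```text
time_s: 3.12
ee_pos: [0.4574, -0.1553, 0.0616]
tool_rot: [0.777, 3.042, -0.0]
wrist_force: [0.3, 0.2, 0.6]
opening: 0.0576
gripper_force: 0.0
```

Emit:
carry_out(delta_rot=[[0,0,0],[0,0,0],[0,0,0],[0,0,0],[0,0,0],[0,0,0]], dp=[[0,0,0],[0,0,0],[0,0,0],[0,0,0],[0,0,0],[0,0,0]], fingers=[-1,-1,-1,-1,-1,-1])

```text
time_s: 3.62
ee_pos: [0.4569, -0.1551, 0.0608]
tool_rot: [-0.776, -3.044, -0.0]
wrist_force: [0.3, -0.0, -1.6]
opening: 0.0188
gripper_force: 30.0
```

Emit:
carry_out(delta_rot=[[0,0,0],[0,0,0],[0,0,-0.94],[0,0,-0.94],[0,0,-0.94],[0,0,-0.94],[0,0,-0.94],[0,0,-0.94],[0,0,0],[0,0,0]], dp=[[0,0,-0.6],[0,0,-0.8],[0,0,-0.8],[0,0,0],[0,0,0],[0,0,0],[0,0,0],[0,0,0],[0,0,0],[0,0,0]], fingers=[-1,-1,-1,-1,-1,-1,-1,-1,-1,-1])

```text
time_s: 4.45
ee_pos: [0.4567, -0.1551, 0.1266]
tool_rot: [0.139, -3.138, -0.001]
wrist_force: [-0.3, -0.3, -0.7]
opening: 0.0184
gripper_force: 30.0
```

```bash
python3 -c "
from h import *
go(627.5,-129.7,110,95.4)"
```

```text
t4.45 tcp [ 456.7 -155.1  126.6] open18.4 grip30.0 F [-0.3 -0.3 -0.7] j [ 0.6   0.52 -0.46  2.    0.35  0.7   1.58]
 turn [ 0.01 -0.01 -0.06] shift [-5.75  0.31  0.55]
```

Emit:
carry_out(delta_rot=[[0,0,-0.05],[0,0,0],[0,0,0],[0,0,0],[0,0,0],[0,0,0],[0,0,0],[0,0,0],[0,0,0],[0,0,0],[0,0,0]], dp=[[-0.72,0.04,0],[-0.72,0.04,0],[-0.72,0.04,0],[-0.72,0.04,0],[-0.72,0.04,0],[-0.72,0.04,0],[-0.72,0.04,0],[-0.72,0.03,0],[0,0,0],[0,0,0],[0,0,0]], fingers=[-1,-1,-1,-1,-1,-1,-1,-1,-1,-1,-1])

```text
time_s: 5.37
ee_pos: [0.627, -0.1294, 0.1262]
tool_rot: [0.15, -3.136, 0.0]
wrist_force: [-0.6, -0.1, -0.8]
opening: 0.0193
gripper_force: 30.0
```

```bash
python3 -c "
from h import *
go(627.5,-129.7,74,95.4)
im=grab('wrist','wrist2.png')"
```

```text
t5.37 tcp [ 627.  -129.4  126.2] open19.3 grip30.0 F [-0.6 -0.1 -0.8] j [ 0.42  0.73 -0.43  1.55  0.35  0.94  1.54]
 turn [-0.   -0.02  0.01] shift [-0.02 -0.01  1.74]
```

View pics/wrist2.png

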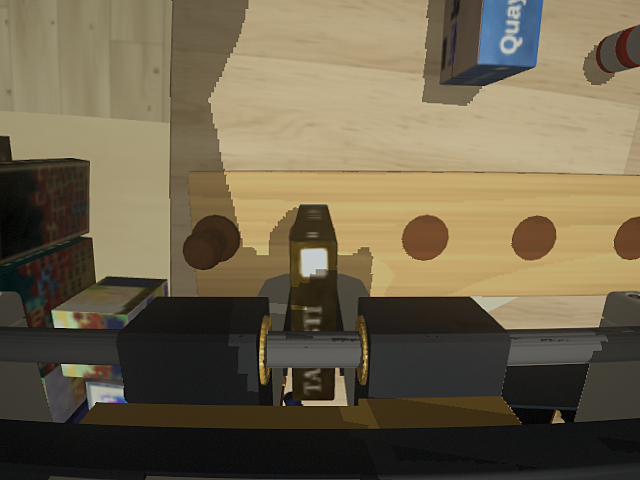

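The pack is over mark 4, with m3 visible at (425,237), m2 at (534,237) and the post foot at about (222,237). I refine the marks from this view.

```bash
cat >> h.py <<'E'
def marks(im,lo,w=38):
    g=cv2.cvtColor(im['frame'],cv2.COLOR_RGB2GRAY); out=[]
    for u,v in lo:
        x0,y0=max(u-w,0),max(v-w,0); c=g[y0:v+w,x0:u+w]
        _,b=cv2.threshold(c,0,255,cv2.THRESH_BINARY_INV+cv2.THRESH_OTSU)
        cs,_=cv2.findContours(b,cv2.RETR_EXTERNAL,cv2.CHAIN_APPROX_NONE); c=max(cs,key=cv2.contourArea)[:,0]+[x0,y0]
        p=pts(im,c,0.012); (cx,cy),r=cv2.minEnclosingCircle((p[:,:2]*1000).astype(np.float32)); out.append((round(cx,1),round(cy,1),round(r,1)))
    print(out)
E
python3 -c "
from h import *
marks(load('wrist'),[(425,237),(534,237)])"
```

```text
[(618.0, -35.2, 20.4), (608.8, 59.5, 20.1)]
```

Emit:
carry_out(delta_rot=[[0,0,0],[0,0,0],[0,0,0],[0,0,0],[0,0,0],[0,0,0]], dp=[[-0.02,-0.01,0.6],[0,0,0.5],[0,0,0.4],[0,0,0.25],[0,0,0],[0,0,0]], fingers=[-1,-1,-1,-1,-1,-1])

```text
time_s: 5.92
ee_pos: [0.6286, -0.1297, 0.0744]
tool_rot: [0.151, -3.138, -0.0]
wrist_force: [0.6, 0.1, -0.6]
opening: 0.0189
gripper_force: 30.0
```

Emit:
carry_out(delta_rot=[[0,0,0],[0,0,0],[0,0,0],[0,0,0],[0,0,0],[0,0,0],[0,0,0],[0,0,0],[0,0,0],[0,0,0]], dp=[[0.02,0,0.04],[0,0,0],[0,0,0],[0,0,0],[0,0,0],[0,0,0],[0,0,-0.7],[0,0,-0.9],[0,0,-0.9],[0,0,0]], fingers=[-1,-1,0.2,0.2,0.2,0.2,0.2,0.2,0.2,0.2])

```text
time_s: 6.75
ee_pos: [0.632, -0.1295, 0.1542]
tool_rot: [-0.15, 3.127, -0.003]
wrist_force: [1.6, 0.3, 0.5]
opening: 0.0557
gripper_force: 0.0
```

```bash
cat >> h.py <<'E'
def top(im,x,y,z,w=.075):
    """top-face rectangle of the thing near x,y (m) with top at z"""
    vv,uu=np.mgrid[0:480,0:640]; P=pts(im,np.c_[uu.ravel(),vv.ravel()])
    T=P[(abs(P[:,2]-z)<.006)&(abs(P[:,0]-x)<w)&(abs(P[:,1]-y)<min(w,.045))]
    if len(T)<6: print('no top',len(T)); return
    r=cv2.minAreaRect((T[:,:2]*1000).astype(np.float32)); print('top',len(T),np.round(r[0],1),np.round(r[1],1),round(r[2],1),'z%.3f'%np.median(T[:,2]))
E
python3 -c "
from h import *
go(440,-26.5,180,95)
for n in ['side','scene']: top(grab(n,n+'1.png'),.627,-.13,.110)"
```

```text
t6.75 tcp [ 632.  -129.5  154.2] open55.7 grip0.0 F [1.6 0.3 0.5] j [ 0.42  0.7  -0.45  1.52  0.34  0.99  1.55]
 turn [-0.02  0.11  0.09] shift [ 6.08  3.98 -0.86]
top 422 [ 629.8 -131.2] [74.4 21.3] 4.5 z0.108
top 273 [ 629.9 -125.4] [72.8 23.9] 2.9 z0.108
```

Emit:
carry_out(delta_rot=[[0,0.1,0.08],[0,0,0],[0,0,0],[0,0,0],[0,0,0],[0,0,0],[0,0,0],[0,0,0],[0,0,0],[0,0,0],[0,0,0]], dp=[[0,0,-0.4],[0.76,0.5,-0.4],[0.76,0.5,0],[0.76,0.5,0],[0.76,0.5,0],[0.76,0.5,0],[0.76,0.5,0],[0.76,0.5,0],[0.76,0.48,0],[0,0,0],[0,0,0]], fingers=[0.2,1,1,1,1,1,1,1,1,1,1])

```text
time_s: 7.77
ee_pos: [0.4344, -0.0265, 0.1734]
tool_rot: [0.14, -3.126, 0.001]
wrist_force: [0.6, -0.2, 0.9]
opening: 0.093
gripper_force: 0.0
```

```bash
python3 -c "
from h import *
top(grab('wrist'),.440,-.0265,.068)
go(440,-26.5,33,95)"
```

```text
top 6052 [438.3 -26.5] [110.4  38.1] 4.9 z0.068
t7.82 tcp [435.9 -27.  173.5] open92.6 grip0.0 F [ 0.3 -0.1  0.3] j [ 0.38  0.4  -0.5   2.05  0.27  0.77  1.37]
 turn [-0.   -0.11  0.01] shift [-0.14  0.    4.68]
```

Emit:
carry_out(delta_rot=[[0,-0.1,0],[0,0,0],[0,0,0],[0,0,0],[0,0,0],[0,0,0],[0,0,0],[0,0,0],[0,0,0],[0,0,0],[0,0,0],[0,0,0]], dp=[[-0.09,0,0.9],[0,0,0.9],[0,0,0.9],[0,0,0.9],[0,0,0.7],[0,0,0.3],[0,0,0],[0,0,0],[0,0,0],[0,0,0],[0,0,0],[0,0,0]], fingers=[1,1,1,1,1,1,1,-1,-1,-1,-1,-1])

```text
time_s: 8.82
ee_pos: [0.439, -0.0266, 0.0367]
tool_rot: [-0.138, 3.137, -0.0]
wrist_force: [0.1, 0.9, 0.3]
opening: 0.0642
gripper_force: 0.0
```

Emit:
carry_out(delta_rot=[[0,0,0],[0,0,0],[0,0,0],[0,0,0],[0,0,0],[0,0,0]], dp=[[0,0,0],[0,0,0],[0,0,0],[0,0,0],[0,0,0],[0,0,0]], fingers=[-1,-1,-1,-1,-1,-1])

```text
time_s: 9.32
ee_pos: [0.4385, -0.0268, 0.0362]
tool_rot: [-0.138, 3.139, -0.001]
wrist_force: [-0.8, -1.7, 2.9]
opening: 0.0377
gripper_force: 30.0
```

```bash
python3 -c "
from h import *
go(618.3,-35,110,95)"
```

```text
t9.32 tcp [438.5 -26.8  36.2] open37.7 grip30.0 F [-0.8 -1.7  2.9] j [ 0.22  0.63 -0.31  2.19  0.49  0.39  1.17]
 turn [-0.    0.    0.01] shift [-5.95 -0.8  -2.46]
```

Emit:
carry_out(delta_rot=[[0,0,0],[0,0,0],[0,0,0],[0,0,0],[0,0,0],[0,0,0],[0,0,0],[0,0,0],[0,0,0],[0,0,0],[0,0,0],[0,0,0]], dp=[[0,0,-0.5],[0,0,-0.7],[-0.5,-0.1,-0.4],[-0.7,-0.1,0],[-0.7,-0.1,0],[-0.7,-0.1,0],[-0.7,-0.1,0],[-0.7,-0.1,0],[-0.7,-0.1,0],[-0.7,-0.1,0],[-0.55,0,0],[0,0,0]], fingers=[-1,-1,-1,-1,-1,-1,-1,-1,-1,-1,-1,-1])

```text
time_s: 10.32
ee_pos: [0.6212, -0.0342, 0.083]
tool_rot: [-0.137, 3.136, 0.002]
wrist_force: [0.5, 0.6, -2.9]
opening: 0.0378
gripper_force: 30.0
```

Emit:
carry_out(delta_rot=[[0,0,0]], dp=[[0,0,0]], fingers=[-1])

```text
time_s: 10.4
ee_pos: [0.6176, -0.0344, 0.0828]
tool_rot: [0.138, -3.136, -0.001]
wrist_force: [-0.2, -0.4, -2.5]
opening: 0.0377
gripper_force: 30.0
```

```bash
python3 -c "
from h import *
go(618.3,-35,48.5,95.2)"
```

```text
t10.40 tcp [617.6 -34.4  82.8] open37.7 grip30.0 F [-0.2 -0.4 -2.5] j [ 0.27  0.75 -0.42  1.65  0.39  0.82  1.34]
 turn [ 0.01 -0.02 -0.02] shift [-0.02 -0.02  1.14]
```

Lowering, then checking for contact before release.

Emit:
carry_out(delta_rot=[[0,0,0],[0,0,0],[0,0,0],[0,0,0],[0,0,0],[0,0,0]], dp=[[-0.02,-0.02,0.4],[0,0,0.4],[0,0,0.2],[0,0,0.14],[0,0,0],[0,0,0]], fingers=[-1,-1,-1,-1,-1,-1])

```text
time_s: 10.9
ee_pos: [0.6188, -0.0352, 0.0495]
tool_rot: [0.138, -3.138, -0.0]
wrist_force: [0.5, -0.0, -3.5]
opening: 0.0377
gripper_force: 30.0
```

Emit:
carry_out(delta_rot=[[0,0,0],[0,0,0],[0,0,0],[0,0,0],[0,0,0],[0,0,0],[0,0,0],[0,0,0],[0,0,0],[0,0,0],[0,0,0]], dp=[[0,0,0.02],[0,0,0],[0,0,0],[0,0,0],[0,0,0],[0,0,0],[0,0,-0.7],[0,0,-0.9],[0,0,-0.9],[0,0,-0.9],[0,0,0]], fingers=[-1,0.5,0.5,0.5,0.5,0.5,0.5,0.5,0.5,0.5,0.5])

```text
time_s: 11.82
ee_pos: [0.6229, -0.0345, 0.1573]
tool_rot: [-0.138, 3.127, -0.0]
wrist_force: [1.3, 0.7, 0.3]
opening: 0.0698
gripper_force: 0.0
```

```bash
python3 -c "
from h import *
for n in ['side','scene']: top(grab(n,n+'2.png'),.618,-.035,.080)
go(454,98,140,95)"
```

```text
top 1132 [620.6 -36.6] [110.2  41.6] 4.5 z0.078
top 890 [621.3 -32.1] [111.3  40.5] 3.1 z0.079
t11.92 tcp [619.7 -35.2 152.5] open69.4 grip0.0 F [-0.4  0.2 -0.5] j [ 0.29  0.67 -0.46  1.59  0.34  0.96  1.38]
 turn [-0.    0.03  0.01] shift [5.12 4.9  0.42]
```

Emit:
carry_out(delta_rot=[[0,0,0],[0,0,0],[0,0,0],[0,0,0],[0,0,0],[0,0,0],[0,0,0],[0,0,0],[0,0,0],[0,0,0],[0,0,0]], dp=[[0.64,0.61,0],[0.64,0.61,0],[0.64,0.61,0],[0.64,0.61,0],[0.64,0.61,0],[0.64,0.61,0],[0.64,0.61,0],[0.64,0.61,0],[0,0,0],[0,0,0],[0,0,0]], fingers=[1,1,1,1,1,1,1,1,1,1,1])

```text
time_s: 12.83
ee_pos: [0.4533, 0.0963, 0.1505]
tool_rot: [0.137, -3.137, 0.001]
wrist_force: [0.6, 0.0, -0.2]
opening: 0.0926
gripper_force: 0.0
```

```bash
python3 -c "
from h import *
im=grab('wrist','wrist3.png'); top(im,.454,.098,.046,.03)
go(454,98,15,95)"
```

```text
top 1001 [452.2  98.6] [28.5 27.8] 5.6 z0.046
t12.88 tcp [453.8  96.1 150.6] open93.0 grip0.0 F [-0.4  0.5 -0.3] j [ 0.08  0.46 -0.48  2.02  0.31  0.73  1.07]
 turn [-0.01 -0.01 -0.01] shift [-0.01  0.06  4.52]
```

Emit:
carry_out(delta_rot=[[0,0,0],[0,0,0],[0,0,0],[0,0,0],[0,0,0],[0,0,0],[0,0,0],[0,0,0],[0,0,0],[0,0,0],[0,0,0],[0,0,0]], dp=[[0.02,0.08,0.9],[0,0,0.9],[0,0,0.9],[0,0,0.9],[0,0,0.6],[0,0,0.3],[0,0,0],[0,0,0],[0,0,0],[0,0,0],[0,0,0],[0,0,0]], fingers=[1,1,1,1,1,1,1,-1,-1,-1,-1,-1])

```text
time_s: 13.88
ee_pos: [0.4529, 0.0994, 0.017]
tool_rot: [-0.138, 3.137, 0.001]
wrist_force: [-0.5, 0.6, 0.1]
opening: 0.0642
gripper_force: 0.0
```

Emit:
carry_out(delta_rot=[[0,0,0],[0,0,0],[0,0,0],[0,0,0],[0,0,0],[0,0,0]], dp=[[0,0,0],[0,0,0],[0,0,0],[0,0,0],[0,0,0],[0,0,0]], fingers=[-1,-1,-1,-1,-1,-1])

```text
time_s: 14.38
ee_pos: [0.4523, 0.0993, 0.0162]
tool_rot: [0.138, -3.138, 0.0]
wrist_force: [-0.5, -0.4, 1.5]
opening: 0.0295
gripper_force: 30.0
```

```bash
python3 -c "
from h import *
go(608.6,59.5,90,95)"
```

```text
t14.38 tcp [452.3  99.3  16.2] open29.5 grip30.0 F [-0.5 -0.4  1.5] j [-0.07  0.69 -0.29  2.13  0.5   0.39  0.89]
 turn [-0.   -0.    0.01] shift [-5.07 -1.78 -2.46]
```

Emit:
carry_out(delta_rot=[[0,0,0],[0,0,0],[0,0,0],[0,0,0],[0,0,0],[0,0,0],[0,0,0],[0,0,0],[0,0,0],[0,0,0],[0,0,0],[0,0,0]], dp=[[0,0,-0.6],[0,0,-0.7],[-0.63,-0.22,-0.4],[-0.63,-0.22,0],[-0.63,-0.22,0],[-0.63,-0.22,0],[-0.63,-0.22,0],[-0.63,-0.22,0],[-0.63,-0.22,0],[-0.63,-0.22,0],[0,0,0],[0,0,0]], fingers=[-1,-1,-1,-1,-1,-1,-1,-1,-1,-1,-1,-1])

```text
time_s: 15.38
ee_pos: [0.6075, 0.0596, 0.0666]
tool_rot: [0.136, -3.138, 0.0]
wrist_force: [0.3, -0.7, -0.4]
opening: 0.0295
gripper_force: 30.0
```

```bash
python3 -c "
from h import *
go(608.3,59.5,28.5,95)"
```

```text
t15.38 tcp [607.5  59.6  66.6] open29.5 grip30.0 F [ 0.3 -0.7 -0.4] j [ 0.12  0.76 -0.42  1.69  0.41  0.78  1.16]
 turn [ 0.   -0.01 -0.01] shift [-0.03 -0.01  1.27]
```

Emit:
carry_out(delta_rot=[[0,0,0],[0,0,0],[0,0,0],[0,0,0],[0,0,0],[0,0,0]], dp=[[-0.02,0,0.5],[0,0,0.4],[0,0,0.25],[0,0,0.13],[0,0,0],[0,0,0]], fingers=[-1,-1,-1,-1,-1,-1])

```text
time_s: 15.88
ee_pos: [0.6077, 0.0605, 0.0287]
tool_rot: [0.139, -3.138, -0.0]
wrist_force: [-0.7, -0.2, -0.3]
opening: 0.0298
gripper_force: 30.0
```

Emit:
carry_out(delta_rot=[[0,0,0],[0,0,0],[0,0,0],[0,0,0],[0,0,0],[0,0,0],[0,0,0],[0,0,0],[0,0,0],[0,0,0],[0,0,0]], dp=[[0,0,0],[0,0,0],[0,0,0],[0,0,0],[0,0,0],[0,0,0],[0,0,-0.7],[0,0,-0.9],[0,0,-0.9],[0,0,-0.8],[0,0,0]], fingers=[-1,0.4,0.4,0.4,0.4,0.4,0.4,0.4,0.4,0.4,0.4])

```text
time_s: 16.8
ee_pos: [0.6116, 0.0613, 0.1332]
tool_rot: [-0.138, 3.128, 0.002]
wrist_force: [0.5, 0.5, 0.4]
opening: 0.0652
gripper_force: 0.0
```

```bash
python3 -c "
from h import *
for n in ['side','scene']: top(grab(n,n+'3.png'),.609,.0595,.058,.04)
go(450,201,130,70)"
```

```text
top 158 [609.5  57.3] [30.6 26. ] 79.5 z0.056
top 156 [611.2  63.5] [25.7 28.1] 51.8 z0.057
t16.90 tcp [608.7  60.2 128.7] open65.3 grip0.0 F [-0.8  0.5 -0.3] j [ 0.14  0.69 -0.46  1.64  0.37  0.9   1.2 ]
 turn [0.   0.02 4.17] shift [ 6.58  2.6  -0.04]
```

Emit:
carry_out(delta_rot=[[0,0,0.83],[0,0,0.83],[0,0,0.83],[0,0,0.83],[0,0,0.83],[0,0,0]], dp=[[0,0,0],[0,0,0],[0,0,0],[0,0,0],[0,0,0],[0,0,0]], fingers=[0.2,0.2,0.2,0.2,0.2,0.2])

```text
time_s: 17.4
ee_pos: [0.607, 0.06, 0.1261]
tool_rot: [-0.543, -3.091, 0.002]
wrist_force: [0.9, 0.1, -0.1]
opening: 0.0557
gripper_force: 0.0
```

Emit:
carry_out(delta_rot=[[0,0,0],[0,0,0],[0,0,0],[0,0,0],[0,0,0],[0,0,0],[0,0,0],[0,0,0],[0,0,0],[0,0,0],[0,0,0]], dp=[[0.73,0.29,0],[0.73,0.29,0],[0.73,0.29,0],[0.73,0.29,0],[0.73,0.29,0],[0.73,0.29,0],[0.73,0.29,0],[0.73,0.29,0],[0.73,0.29,0],[0,0,0],[0,0,0]], fingers=[0.2,0.2,0.2,0.2,0.2,0.2,0.2,0.2,0.2,0.2,0.2])

```text
time_s: 18.32
ee_pos: [0.4483, 0.2013, 0.1272]
tool_rot: [-0.534, -3.094, 0.002]
wrist_force: [-0.6, -0.4, 0.1]
opening: 0.0557
gripper_force: 0.0
```

```bash
python3 -c "
from h import *
im=grab('wrist','wrist4.png'); top(im,.450,.2005,.019,.025)
go(450,200.5,4,70)"
```

```text
top 530 [449.1 202.6] [19.2 19.6] 70.0 z0.019
t18.37 tcp [449.5 200.2 127.3] open55.6 grip0.0 F [ 1.7 -0.2  0.9] j [-0.23  0.52 -0.34  1.97  0.26  0.69  0.5 ]
 turn [-0.01 -0.    0.04] shift [-0.01  0.01  4.11]
```

View pics/wrist4.png

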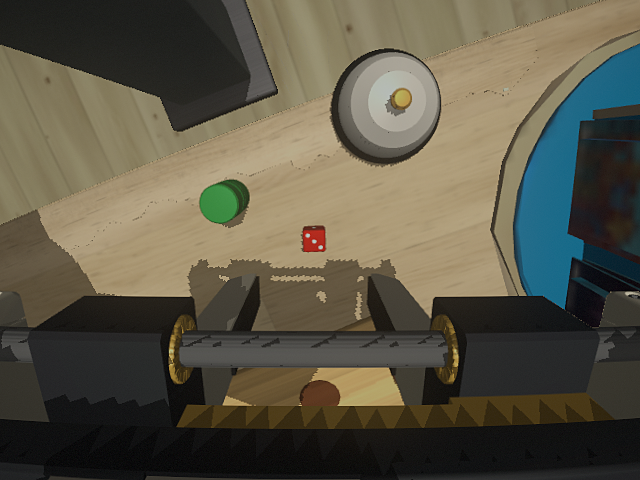

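The die is at (314,240), centred between the open fingers. The green pot (222,201), the bell and the spinner base are all clear of them.

Emit:
carry_out(delta_rot=[[0,0,0],[0,0,0],[0,0,0],[0,0,0],[0,0,0],[0,0,0],[0,0,0],[0,0,0]], dp=[[0.01,0.04,0.8],[0,0,0.8],[0,0,0.8],[0,0,0.7],[0,0,0.5],[0,0,0.4],[0,0,0],[0,0,0]], fingers=[0.2,0.2,0.2,0.2,0.2,0.2,0.2,0.2])

```text
time_s: 19.03
ee_pos: [0.4502, 0.2006, 0.0071]
tool_rot: [-0.544, -3.093, 0.003]
wrist_force: [-0.7, -0.1, 0.3]
opening: 0.0559
gripper_force: 0.0
```

```bash
python3 -c "
from h import *
go(449.5,201.5,4,70)"
```

```text
t19.03 tcp [450.2 200.6   7.1] open55.9 grip0.0 F [-0.7 -0.1  0.3] j [-0.32  0.72 -0.22  2.06  0.37  0.4   0.39]
 turn [-0.02 -0.    0.01] shift [0.03 0.02 0.1 ]
```

Emit:
carry_out(delta_rot=[[0,0,0],[0,0,0],[0,0,0],[0,0,0],[0,0,0],[0,0,0],[0,0,0],[0,0,0],[0,0,0],[0,0,0]], dp=[[0.01,0.02,0.08],[0,0,0],[0,0,0],[0,0,0],[0,0,0],[0,0,0],[0,0,0],[0,0,0],[0,0,0],[0,0,0]], fingers=[0.2,-1,-1,-1,-1,-1,-1,-1,-1,-1])

```text
time_s: 19.87
ee_pos: [0.4495, 0.2027, 0.0056]
tool_rot: [0.542, 3.094, 0.0]
wrist_force: [0.6, -0.4, 2.3]
opening: 0.0188
gripper_force: 30.0
```

Emit:
carry_out(delta_rot=[[0,0,0],[0,0,0],[0,0,-0.83],[0,0,-0.83],[0,0,-0.83],[0,0,-0.83],[0,0,-0.83],[0,0,0],[0,0,0]], dp=[[0,0,-0.5],[0,0,-0.7],[0,0,-0.7],[0,0,0],[0,0,0],[0,0,0],[0,0,0],[0,0,0],[0,0,0]], fingers=[-1,-1,-1,-1,-1,-1,-1,-1,-1])

```text
time_s: 20.62
ee_pos: [0.4494, 0.2025, 0.0623]
tool_rot: [0.134, -3.138, -0.0]
wrist_force: [0.5, -0.3, -0.0]
opening: 0.0188
gripper_force: 30.0
```

```bash
python3 -c "
from h import *
go(599.8,154.5,60,95)"
```

```text
t20.62 tcp [449.4 202.5  62.3] open18.8 grip30.0 F [ 0.5 -0.3 -0. ] j [-0.2   0.64 -0.41  2.03  0.46  0.57  0.74]
 turn [ 0.   -0.   -0.02] shift [-4.85 -2.03  0.08]
```

Emit:
carry_out(delta_rot=[[0,0,0],[0,0,0],[0,0,0],[0,0,0],[0,0,0],[0,0,0],[0,0,0],[0,0,0],[0,0,0],[0,0,0]], dp=[[-0.61,-0.25,0],[-0.61,-0.25,0],[-0.61,-0.25,0],[-0.61,-0.25,0],[-0.61,-0.25,0],[-0.61,-0.25,0],[-0.61,-0.25,0],[-0.58,-0.26,0],[0,0,0],[0,0,0]], fingers=[-1,-1,-1,-1,-1,-1,-1,-1,-1,-1])

```text
time_s: 21.45
ee_pos: [0.5996, 0.1548, 0.0618]
tool_rot: [0.133, -3.138, 0.001]
wrist_force: [-0.8, 0.2, -0.2]
opening: 0.0188
gripper_force: 30.0
```

```bash
python3 -c "
from h import *
go(599.6,154.5,18,95)"
```

```text
t21.45 tcp [599.6 154.8  61.8] open18.8 grip30.0 F [-0.8  0.2 -0.2] j [-0.03  0.79 -0.44  1.66  0.44  0.79  0.98]
 turn [-0.   -0.01 -0.02] shift [ 0.   -0.01  1.46]
```

Emit:
carry_out(delta_rot=[[0,0,0],[0,0,0],[0,0,0],[0,0,0],[0,0,0],[0,0,0],[0,0,0]], dp=[[0,0,0.5],[0,0,0.4],[0,0,0.3],[0,0,0.15],[0,0,0.1],[0,0,0],[0,0,0]], fingers=[-1,-1,-1,-1,-1,-1,-1])

```text
time_s: 22.03
ee_pos: [0.5998, 0.1557, 0.0191]
tool_rot: [-0.139, 3.138, 0.0]
wrist_force: [1.3, 0.1, 0.2]
opening: 0.0188
gripper_force: 30.0
```

```bash
python3 -c "
from h import *
go(599.8,154.5,17.6,95)"
```

```text
t22.03 tcp [599.8 155.7  19.1] open18.8 grip30.0 F [1.3 0.1 0.2] j [-0.05  0.84 -0.41  1.69  0.48  0.71  0.96]
 turn [0.   0.   0.01] shift [ 0.   -0.04  0.05]
```

Emit:
carry_out(delta_rot=[[0,0,0],[0,0,0],[0,0,0],[0,0,0],[0,0,0],[0,0,0],[0,0,0],[0,0,0],[0,0,0],[0,0,0],[0,0,0],[0,0,0]], dp=[[0,-0.03,0.04],[0,0,0],[0,0,0],[0,0,0],[0,0,0],[0,0,-0.5],[0,0,-0.9],[0,0,-0.9],[0,0,-0.9],[0,0,-0.9],[0,0,-0.9],[0,0,0]], fingers=[-1,-1,0,0,0,0,0,0,0,0,0,0])

```text
time_s: 23.03
ee_pos: [0.603, 0.1564, 0.1739]
tool_rot: [-0.137, 3.128, 0.005]
wrist_force: [0.3, 0.1, 0.4]
opening: 0.0463
gripper_force: 0.0
```

Emit:
carry_out(delta_rot=[[0,0,0],[0,0,0],[0,0,0],[0,0,0],[0,0,0],[0,0,0],[0,0,0],[0,0,0],[0,0,0],[0,0,0]], dp=[[0.5,-0.7,-0.4],[0.5,-0.7,0],[0.5,-0.7,0],[0.5,-0.7,0],[0.5,-0.7,0],[0.5,-0.7,0],[0.5,-0.5,0],[0,0,0],[0,0,0],[0,0,0]], fingers=[0,0,0,0,0,0,0,0,0,0])

```text
time_s: 23.87
ee_pos: [0.5082, 0.0058, 0.1798]
tool_rot: [-0.139, 3.137, 0.002]
wrist_force: [0.4, 0.1, -0.4]
opening: 0.0469
gripper_force: 0.0
```

```bash
python3 -c "
from h import *
go(600,0,200,95)
for n in ['wrist','side','scene']:
    im=grab(n,n+'5.png'); print(n)
    for a in [(.6,.155,.031,.03),(.609,.0595,.058,.04),(.618,-.035,.08),(.627,-.13,.110)]: top(im,*a)
"
```

```text
t23.87 tcp [508.2   5.8 179.8] open46.9 grip0.0 F [ 0.4  0.1 -0.4] j [ 0.32  0.49 -0.55  1.87  0.33  0.87  1.27]
 turn [0.01 0.01 0.01] shift [-3.03 -0.46 -0.67]
wrist
no top 0
top 44 [595.3  56.4] [ 2.1 12.3] 16.3 z0.055
top 1719 [616.8 -33.7] [106.3  36.8] 4.8 z0.080
no top 0
side
top 69 [602.3 152.2] [18.9 19.5] 12.0 z0.028
top 153 [609.7  58.5] [30. 26.] 79.4 z0.056
top 1130 [620.7 -36.6] [110.6  41.5] 5.4 z0.078
top 493 [ 630.3 -131.4] [75.1 21.6] 4.8 z0.108
scene
top 105 [602.5 156.4] [19.5 20.6] 9.6 z0.029
top 173 [609.4  61.6] [31.5 26.3] 73.3 z0.056
top 914 [620.7 -32.4] [110.9  41. ] 5.9 z0.078
top 300 [ 629.9 -126.1] [72.3 22.1] 4.7 z0.108
```

View pics/side5.png

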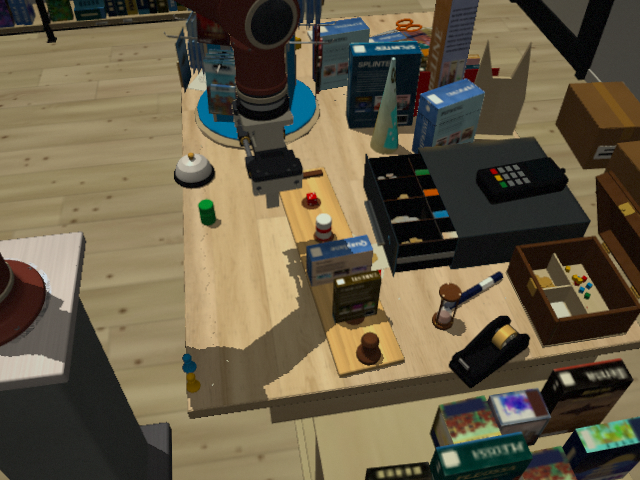

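View pics/wrist5.png

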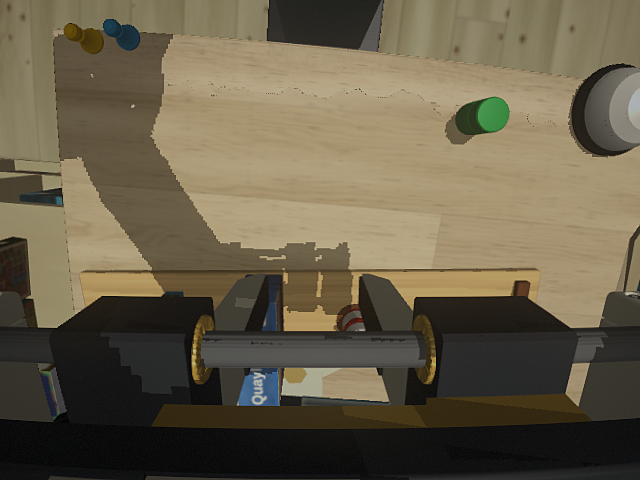

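The side view shows die (311,199), pot (323,228), travel game (340,258) and pack (357,297) in height order on their marks, with the pack beside the post (369,350). The timer is still standing at (445,305). The wrist view shows the gripper clear of everything. The tops lie within about 2 mm of the marks as seen by the same cameras.

```bash
python3 -c "
from h import *
print(order.finish_job())"
```

```text
the job is handed in; nothing more can be done
None
```

I handed the job in: pack, travel game, paint pot and die stand upright on marks 4, 3, 2 and 1 (the pack beside the post), each within about 2 mm of its mark's centre in the last images, with the sand timer left untouched; the hand-in gave no verdict.

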